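# Load the label unwinder and hold its lock pin out

### The job

Load the label unwinder: slide the label roll over the turntable's spindle until it lies flat and fully home on the turntable, with the table still locked, and let go of it. Then pull the black knob of the sprung lock pin straight up to its stop, clear of its hole, so that the turntable can turn while a colleague threads the labels, and finish while still holding it up there. Leave the other things on the worktop where they are.

Things in the scene. Friction and masses are not known exactly. Their poses are not given: they have to be found in the camera images.
- stand: grey cast stand of the label unwinder, fixed, 190 mm long. Origin on the worktop below the spindle's axis, z up; its -x axis points from the spindle to the post of the lock pin, on the robot's side, up to 0.8 rad either way. The 36 mm wide arm that carries the pin over the turntable reaches from 51 to 113 mm from the spindle's axis; its highest part, the nut round the pin's barrel, is 70 mm up
- spindle_foot (a point): point on the turntable's top on the spindle's axis, 30 mm above the worktop. The upright steel spindle rises 44 mm from here: 37 mm thick for 37 mm, then tapering to 29 mm. The level aluminium turntable has 82 mm radius; six steel bushings (16 mm across, bore 9.5 mm, 7 mm proud of it) stand every 60 degrees at 70 mm radius, one of them under the lock pin
- roll_center (a point): centre, half-way up, of the loose roll of white labels: 70 mm across, 36 mm high, open bore of 40 mm right through, 0.08 to 0.17 kg, z along the bore; flat on the worktop left or right of the stand, either face may go down on the turntable. The broader brown roll of tape (96 mm across, 48 mm high) on the other side is not part of the job
- knob_center (a point): centre of the lock pin's round black knob, 27 mm across, 22 mm high (11 mm below to 11 mm above this point), its neck above a steel barrel 19 mm across (barrel's top 18 mm below this point when the pin is down). Pin down, the point is 95 mm above the worktop, 70 mm from the spindle's axis; it rises straight up with the pin
- lock_pin (a joint): lift of the lock pin in m: 0 fully down in the bushing of the turntable (locked), it leaves the bushing at 0.007, stop at 0.012. A spring pulls it down with about 6 N at 0, rising evenly to about 11 N at 0.012; let go, it snaps down
- tape: roll of brown parcel tape, a bystander, 96 mm across and 48 mm high, origin at the centre of its underside
- timer: white kitchen-type timer, a bystander, 66 x 66 x 19 mm, origin at the centre of its underside, behind and left of the stand
- pen: marker pen lying on the left, a bystander, 135 mm long, origin under its middle
- scissors: scissors lying on the right at the back, a bystander, 199 mm long, origin under their middle
- stopper_b: small cork stopper, a bystander, 30 mm across and 22 mm high, origin at the centre of its underside, at the back left

How it is judged (in metres and radians):
On the way, in this order (a step that is already met when the one before it is completed fails the run):
1. the label roll lies fully home on the turntable, round its spindle, let go of and at rest, with the lock pin still down in its hole (horizontal distance between roll_center and spindle_foot below 0.004 m and z of roll_center in the frame of spindle_foot between 0.0155 and 0.0205 m and angle between the z axis of roll_center and the z axis of spindle_foot, either way round below 0.06 rad and linear speed of label_roll below 0.02 m/s and contact force between the fingers and label_roll below 0.2 N and value of joint lock_pin below 0.003 m), for 0.2 s.
2. the lock pin is pulled up by the gripper to its stop, well clear of its hole (value of joint lock_pin above 0.0105 m and contact force between the fingers and lock_pin above 2 N), for 0.3 s.
At the end, for the whole second after the job is handed in: Fingers still hold the lock pin at its upper stop (lift over 10.5 of 12 mm, pressing on it with over 2 N); the label roll lies at rest and untouched, round the spindle, fully home on the turntable (within 4 mm of its axis and 2.5 mm of its height, level within 0.06 rad) (all of step 2 and horizontal distance between roll_center and spindle_foot below 0.004 m and z of roll_center in the frame of spindle_foot between 0.0155 and 0.0205 m and angle between the z axis of roll_center and the z axis of spindle_foot, either way round below 0.06 rad and linear speed of label_roll below 0.02 m/s and contact force between the arm and label_roll below 0.2 N); the arm keeps its last pose, push and grip.
It fails at once if the tape, timer, pen, scissors or stopper was moved by more than 25 mm (distance of any of tape, timer, pen, scissors, stopper_b from where it was at the start of the episode above 0.025 m).
It also fails if it takes over 54 s, if anything falls off the work surface, if the arm or the gripper's body presses on something with over 40 N, if the wrist force passes 120 N, or if a joint passes its speed limit or range.

### The arm

A 6-joint arm with a two-finger parallel gripper is mounted at the origin on a cart in front of the work surface, level with it; the furniture and walls round the work are solid. World frame = base frame: x ahead of the robot, y to its left, z up, the work surface at z = 0. Lengths are in mm, angles in rad, forces in N, time in s.
With the tool pointing down it reaches from about 400 to 925 mm from the base axis. Payload 12.5 kg.
Tool frame: the origin (TCP) lies at the very end of the fingers, on their centre line; the grasp point (between the pads) lies 19 mm behind it; z points along the fingers, x is the direction in which the jaws open and shut, and the axes are right-handed (so a half turn about z gives the same grasp; the last joint's range is limited). The gripper opens to 95 mm and grips with 3 to 60 N. Pads are 20 mm wide; open, the fingers measure 119 mm over their backs; the gripper's body (75 mm by 180 mm) begins 59 mm behind the grasp point.
Start: joints at [-1.239, 0.491, 1.559, -0, 1.092, -0.106], TCP at [264.992, -566.062, 214.661] pointing down, gripper open.
Joint ranges: [-3.1, 3.1], [-0.84, 2.19], [0.05, 2.79], [-1.13, 4.28], [0.06, 2.93], [-2.69, 2.69]. Speed limits (rad/s): [2.22, 2.22, 2.79, 3.14, 3.14, 3.14].

### API

Orientations are given as [roll, pitch, yaw] about the fixed x, y, z axes, in that order (R = Rz(yaw) Ry(pitch) Rx(roll)).
In Python, from cell import env gives the robot as it stands.
- The arm moves only by the tool arm_command, never from a script. Its argument "motion" is one flat list of numbers, 7 for each row, row after row: the opening, from -1 (shut) to 1 (fully open), then the shift along the tool's x, y, z in mm, then the turn, a rotation vector about the tool's x, y, z in degrees. In form: [fingers, dx, dy, dz, rx, ry, rz, fingers, dx, dy, dz, rx, ry, rz, ...]. A call has 1 to 20 rows; each row is the pose to reach, as a shift and turn from the pose commanded when the call began, along the tool's axes at that moment; what a row does not reach only later rows make up. A row lasts 1/10 s, in which the tool goes at most 50 mm and 8.59 degrees, less where a joint would pass 70% of its speed; a pose out of reach is approached as far as the arm can. A call with a gripper value outside its range is refused whole. The fingers move at their own pace and stop on an object; the grip force is fixed at half the most. Time passes only in rows, so rows that repeat a pose let the fingers close. It gives the time, the measured TCP pose, the force and the opening at its end, in the units of the state.
- env.state(): the state, without advancing time (a new reading comes with each control period).
- env.read_camera(name): name is "scene" or "top" or "wrist"; returns (picture, depth): 384x512x3 uint8, red, green, blue; 384x512 float32, mm along the optical axis (not along the pixel's ray), 0 where there is no reading.
- env.calibration(name): a dict with "fx", "fy", "cx", "cy" (pixels), "cam_to_world" (4x4, takes a point from camera to world coordinates). Camera axes: x right, y down, z forward; pixel columns grow to the right and rows downward; lengths in mm; the calibration is good to about 2 mm. The wrist camera is an equidistant fisheye: a pixel r from the principal point sees the ray r / f radians off the axis. A picture is of the moment at which its call begins: read the wrist's pose just before it. calibration takes no time and is no camera call; for the wrist camera it gives the pose at the moment of the call.
- env.job_done(): hands the job in, once; it reports no verdict.
Trained networks look in the newest picture that a camera, given by its name, has taken for a name from the list of things; names that differ only in an ending like _2 or _b are one class to them, and where a whole thing is asked for, a point or a joint stands for the part that bears it (a point fixed in the world has none). Each returns a list of dicts, best first, with "confidence" (0 to 1); they miss things now and then, are a little off and sometimes report something else, mostly with a low value. They report only what shows in the picture. A call takes as long as a camera call.
- env.recognise(camera, label): "location" ([column, row] in pixels, amid what is visible of it).
- env.silhouettes(camera, label): "region" (384x512 bool, what is visible of it) and "location" ([column, row] in pixels, amid what is visible of it).
- env.spot_point(camera, label): "location" ([column, row] in pixels: a listed point, or the origin of a listed thing).
The state is a dict: "t": time; "joints": joint angles; "qvel": joint speeds; "tau": joint torques, N m; "eef_pos": TCP position; "tcp_rot": TCP orientation; "ft_force": force on the tool from outside, world axes, zero at the start; "moment": the same for the moment, N m; "opening": opening from 0.0 (shut) to 1.0 (fully open).
Only numpy, scipy, OpenCV 4.12 (cv2) and the standard library are available. Lean on these libraries where they do the work, as an engineer would, in place of code of your own. Each camera call takes 0.05 s, during which the arm holds its last target.

## Working session

There is one attempt and no reset: what is moved stays moved. The work goes in short steps, Python scripts to look and compute and a tool call to move; the robot and the scene stay as the last step left them, time stands still between calls to the robot, and variables do not carry over. Pictures are saved under pics/ and viewed, and the job is handed in when it is done.

Besides the shell and the picture viewer there is one more tool, called as a command line: name --argument value ..., lists and objects as JSON in quotes. arm_command: Moves the arm, as the interface text tells. Its arguments: {"type":"object","properties":{"motion":{"type":"array","items":{"type":"number"}}},"required":["motion"]}

```bash
ls; mkdir -p pics
python3 - <<'E'
from cell import env
import cv2, numpy as np
s=env.state(); print({k:np.round(v,3).tolist() for k,v in s.items()})
for c in ['scene','top','wrist']:
    p,d=env.read_camera(c); cv2.imwrite(f'pics/{c}0.png',p[:,:,::-1]); np.save(f'pics/{c}0_d.npy',d)
    cal=env.calibration(c); print(c,{k:np.round(v,3).tolist() for k,v in cal.items()})
    if c=='wrist': continue
    for l in ['spindle_foot','roll_center','knob_center','stand','tape','timer','pen','scissors','stopper_b']:
        r=env.spot_point(c,l); print(c,l,[(np.round(x['location'],1).tolist(),round(x['confidence'],2)) for x in r[:2]])
print(env.state()['t'])
E
```

```text
pics
{'t': 0.0, 'joints': [-1.239, 0.492, 1.559, 0.0, 1.092, -0.106], 'qvel': [0.001, -0.0, -0.0, -0.001, -0.001, -0.001], 'tau': [-0.001, -61.265, -25.819, 0.069, 0.048, -0.0], 'eef_pos': [264.901, -565.818, 214.046], 'tcp_rot': [-3.141, 0.001, -1.133], 'ft_force': [-0.051, 0.12, 0.584], 'moment': [-0.006, 0.011, 0.041], 'opening': 0.996}
scene {'fx': 390.54, 'fy': 390.54, 'cx': 261.204, 'cy': 198.046, 'cam_to_world': [[-0.632, -0.406, 0.66, -280.472], [-0.775, 0.35, -0.527, 652.779], [-0.018, -0.844, -0.536, 729.584], [0.0, 0.0, 0.0, 1.0]]}
scene spindle_foot [([272.8, 212.9], 0.96)]
scene roll_center []
scene knob_center [([283.1, 202.6], 0.41)]
scene stand [([270.6, 218.3], 0.74)]
scene tape [([214.1, 262.1], 0.85)]
scene timer [([195.1, 226.1], 0.93)]
scene pen [([159.4, 291.7], 0.62), ([283.3, 204.1], 0.49)]
scene scissors []
scene stopper_b [([169.4, 236.8], 0.57)]
top {'fx': 391.918, 'fy': 391.918, 'cx': 247.936, 'cy': 192.751, 'cam_to_world': [[-0.024, -0.995, 0.097, 428.871], [-0.999, 0.026, 0.021, -9.167], [-0.023, -0.097, -0.995, 1274.6], [0.0, 0.0, 0.0, 1.0]]}
top spindle_foot [([255.0, 208.4], 0.8)]
top roll_center [([346.0, 221.8], 0.9)]
top knob_center [([253.5, 229.2], 0.53)]
top stand [([256.6, 210.1], 0.87)]
top tape [([178.6, 225.9], 0.72)]
top timer [([194.0, 172.1], 0.79)]
top pen [([131.5, 231.4], 0.6)]
top scissors [([377.4, 166.5], 0.58)]
top stopper_b [([167.9, 176.6], 0.58)]
wrist {'fx': 297.319, 'fy': 297.319, 'cx': 255.528, 'cy': 194.697, 'cam_to_world': [[0.424, -0.866, -0.264, 339.484], [-0.906, -0.405, -0.124, -532.43], [0.001, 0.292, -0.956, 385.397], [0.0, 0.0, 0.0, 1.0]]}
1.05
```

View pics/top0.png

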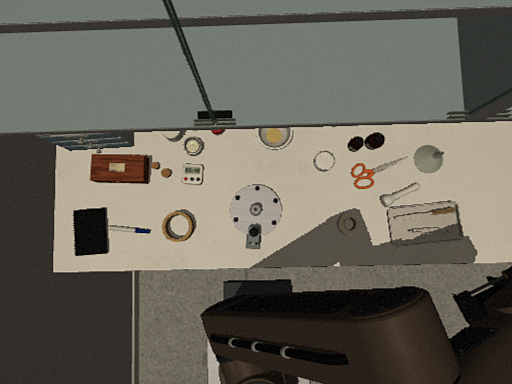

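View pics/scene0.png

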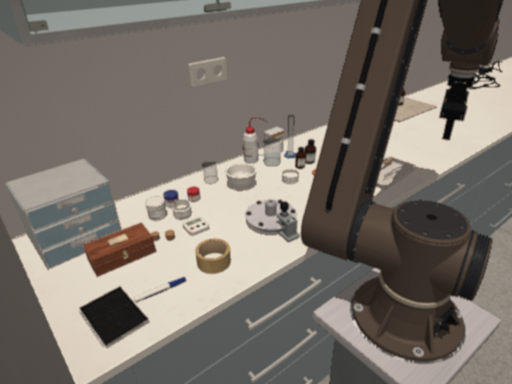

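View pics/wrist0.png

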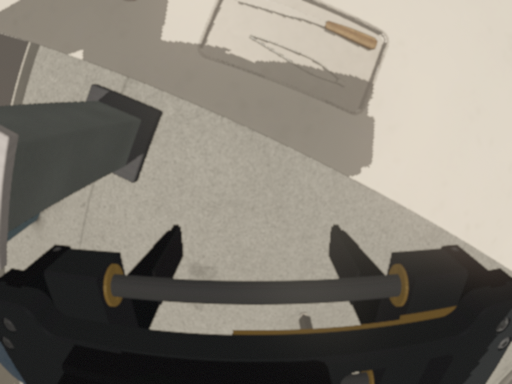

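```bash
cat > h.py <<'E'
import numpy as np
def ray(cal,px):
    fx,fy,cx,cy=[float(np.squeeze(cal[k])) for k in('fx','fy','cx','cy')]
    return np.array([(px[0]-cx)/fx,(px[1]-cy)/fy,1.])
def rayw(cal,px):
    v=np.array([px[0]-float(cal['cx']),px[1]-float(cal['cy'])]);r=np.hypot(*v)
    th=r/float(cal['fx']); 
    return np.array([*(np.sin(th)*v/max(r,1e-9)),np.cos(th)])
def atz(cal,px,z,fish=False):
    T=np.array(cal['cam_to_world']); d=T[:3,:3]@(rayw if fish else ray)(cal,px); o=T[:3,3]
    return o+d*(z-o[2])/d[2]
E
python3 - <<'E'
from cell import env
from h import *
c=env.calibration('top'); s=env.calibration('scene')
f=atz(c,[255,208.4],30);k=atz(c,[253.5,229.2],95)
print('foot',f,'roll',atz(c,[346,221.8],18),'knob',k,np.hypot(*(f-k)[:2]))
print('foot scene',atz(s,[272.8,212.9],30),'knob scene',atz(s,[283.1,202.6],95))
for n,p in dict(tape=[178.6,225.9],timer=[194,172],pen=[131.5,231.4],sc=[377,166.5],st=[168,176.6]).items(): print(n,atz(c,p,0))
E
```

```text
foot [500.26587695  -4.28759307  30.        ] roll [ 450.90219946 -292.4368538    18.        ] knob [434.28891976   1.57330299  95.        ] 66.23676458565424
foot scene [489.84790382  -7.25283906  30.        ] knob scene [439.21178592  -4.25215616  95.        ]
tape [451.35872833 245.89124566   0.        ]
timer [627.17337283 193.67538944   0.        ]
pen [437.27734583 400.18890455   0.        ]
sc [ 628.64551709 -405.81937965    0.        ]
st [614.24410394 279.84740168   0.        ]
```

The top picture shows the stand at about (256,210), with the knob on the robot's side at (254,229). The label roll is in the arm's shadow at about (347,222), and the tape is at (178,226) on the other side. I'll move the wrist camera over the roll.

arm_command --motion '[1, -169, -285, 20, 0, 0, 25, 1, -169, -285, 20, 0, 0, 25, 1, -169, -285, 20, 0, 0, 25, 1, -169, -285, 20, 0, 0, 25, 1, -169, -285, 20, 0, 0, 25, 1, -169, -285, 20, 0, 0, 25, 1, -169, -285, 20, 0, 0, 25, 1, -169, -285, 20, 0, 0, 25, 1, -169, -285, 20, 0, 0, 25, 1, -169, -285, 20, 0, 0, 25, 1, -169, -285, 20, 0, 0, 25, 1, -169, -285, 20, 0, 0, 25, 1, -169, -285, 20, 0, 0, 25]'

```text
t: 2.35
eef_pos: [451.1, -292.8, 194.7]
tcp_rot: [-3.142, -0.0, -1.57]
ft_force: [0.2, 1.1, -0.1]
opening: 1.003
```

Run:
```python
from cell import env
from h import *
import cv2
cal=env.calibration('wrist'); p,d=env.read_camera('wrist'); cv2.imwrite('pics/w1.png',p[:,:,::-1])
r=env.spot_point('wrist','roll_center'); print(r)
m=env.silhouettes('wrist','roll_center')
s=env.state(); print(s['t'],s['eef_pos'],s['tcp_rot'])
print(np.array(cal['cam_to_world'])[:3].round(3).tolist())
for x in r[:2]: print(x['location'],x['confidence'],atz(cal,x['location'],18,True), d[int(x['location'][1]),int(x['location'][0])])
T=np.array(cal['cam_to_world'])
for x in m[:1]:
    vv,uu=np.nonzero(x['region']); P=[]
    for u,v in zip(uu,vv):
        z=d[v,u]
        if z<=0: continue
        r_=rayw(cal,(u,v)); P.append(T[:3,:3]@(r_/r_[2]*z)+T[:3,3])
    P=np.array(P); top=P[P[:,2]>30]; print(x['confidence'],len(P),len(top),np.median(top[:,2]) if len(top) else 0)
    if len(top)>20: print((top.max(0)+top.min(0))/2,top.max(0)-top.min(0)); c=cv2.minEnclosingCircle(top[:,:2].astype(np.float32)); print(c)
```

```text
[{'location': [262.2, 180.5], 'confidence': 0.73}]
2.5 [ 451.32135831 -292.40170793  194.60681117] [ 3.14154805e+00 -4.55435572e-05 -1.56977929e+00]
[[-0.0, -0.956, -0.292, 533.417], [-1.0, 0.0, -0.001, -294.166], [0.001, 0.292, -0.956, 365.378]]
[262.2, 180.5] 0.73 [ 445.31194494 -302.46377311   18.        ] 377.2397
0.58 2522 2135 36.61827928346912
[ 445.35169559 -300.83812646   34.59849631] [70.4711735  69.51708888  9.02294796]
((445.4787902832031, -300.3874206542969), 35.40972900390625)
```

View pics/w1.png

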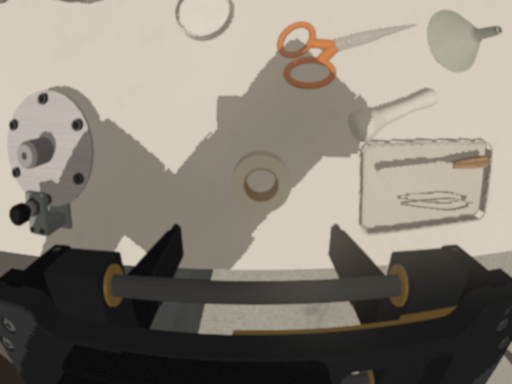

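The wrist picture shows the label roll at (262,180), about 6 mm towards the robot and 8 mm to the right of the tool. The fingertips sit at (180,230) and (332,230), with a clear way down. I'll descend and grip.

arm_command --motion '[1, 8, 6, 30, 0, 0, 0, 1, 8, 6, 80, 0, 0, 0, 1, 8, 6, 120, 0, 0, 0, 1, 8, 6, 150, 0, 0, 0, 1, 8, 6, 170, 0, 0, 0, 1, 8, 6, 180, 0, 0, 0, 1, 8, 6, 186, 0, 0, 0, 1, 8, 6, 186, 0, 0, 0, -1, 8, 6, 186, 0, 0, 0, -1, 8, 6, 186, 0, 0, 0, -1, 8, 6, 186, 0, 0, 0, -1, 8, 6, 186, 0, 0, 0, -1, 8, 6, 186, 0, 0, 0, -1, 8, 6, 186, 0, 0, 0, -1, 8, 6, 186, 0, 0, 0]'

```text
t: 4.0
eef_pos: [445.6, -300.2, 9.2]
tcp_rot: [-3.141, -0.0, -1.569]
ft_force: [-0.9, 0.5, 6.2]
opening: 0.73
```

Run:
```python
from cell import env
import numpy as np
s=env.state(); print({k:np.round(v,3).tolist() for k,v in s.items()})
```

```text
{'t': 4.0, 'joints': [-0.716, 0.667, 1.946, 0.0, 0.528, 0.854], 'qvel': [-0.001, 0.001, -0.003, -0.001, -0.0, 0.001], 'tau': [-0.31, -56.186, -12.628, -0.125, -0.47, -0.058], 'eef_pos': [445.613, -300.231, 9.158], 'tcp_rot': [-3.141, -0.0, -1.569], 'ft_force': [-0.867, 0.485, 6.202], 'moment': [0.361, 0.174, -0.098], 'opening': 0.73}
```

arm_command --motion '[-1, 0, 0, -20, 0, 0, 0, -1, 0, 0, -60, 0, 0, 0, -1, 0, 0, -110, 0, 0, 0, -1, -20, 0, -150, 0, 0, 0, -1, -60, 0, -160, 0, 0, 0, -1, -100, 0, -160, 0, 0, 0, -1, -140, 0, -160, 0, 0, 0, -1, -180, 0, -160, 0, 0, 0, -1, -220, 0, -160, 0, 0, 0, -1, -255, 0, -160, 0, 0, 0, -1, -280, 0, -160, 0, 0, 0, -1, -295, 0, -160, 0, 0, 0, -1, -295, 0, -160, 0, 0, 0, -1, -295, 0, -160, 0, 0, 0, -1, -295, 0, -160, 0, 0, 0]'

```text
t: 5.5
eef_pos: [445.1, -5.9, 168.6]
tcp_rot: [-3.142, -0.0, -1.57]
ft_force: [0.8, -0.4, -0.9]
opening: 0.729
```

```bash
cat > look.py <<'E'
from cell import env
from h import *
import cv2,sys
n=sys.argv[1]
cal=env.calibration('wrist'); p,d=env.read_camera('wrist'); cv2.imwrite(f'pics/{n}.png',p[:,:,::-1]); np.save(f'pics/{n}.npy',d); np.save(f'pics/{n}_T.npy',np.array(cal['cam_to_world']))
s=env.state(); print('t',s['t'],s['eef_pos'].round(2) if hasattr(s['eef_pos'],'round') else s['eef_pos'],s['tcp_rot'],s['ft_force'],s['opening'])
print(np.array(cal['cam_to_world'])[:3].round(3).tolist())
for l,z in (('spindle_foot',30),('knob_center',95),('roll_center',None)):
    for x in env.spot_point('wrist',l)[:2]:
        zz=z if z is not None else s['eef_pos'][2]+10
        print(l,np.round(x['location'],1),round(x['confidence'],2),atz(cal,x['location'],zz,True).round(1))
E
python3 look.py w2
```

```text
t 5.55 [445.09  -5.94 168.56] [ 3.14156926e+00 -1.55905270e-04 -1.57032014e+00] [-0.49328449 -0.21670505 -1.92590177] 0.730606514881052
[[0.0, -0.956, -0.292, 527.39], [-1.0, -0.0, -0.001, -7.233], [0.001, 0.292, -0.956, 339.336]]
spindle_foot [254.3 137. ] 0.96 [495.7  -6.2  30. ]
knob_center [245.4 224.7] 0.62 [424.9   1.5  95. ]
roll_center [254.8 246.9] 0.62 [445.4  -7.  178.6]
```

View pics/w2.png

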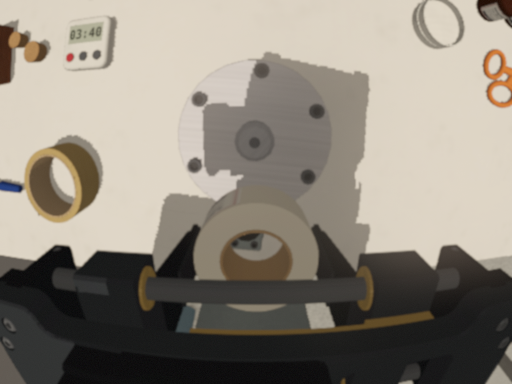

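The turntable is centred near (254,140), with the spindle top at about (255,142) and bushings around it. The roll is held level in the fingers at about (255,255). I'll measure both from depth.

```bash
cat > fit.py <<'E'
import sys,json
from h import *
import cv2
n=sys.argv[1]; zt=float(sys.argv[2])   # TCP z
d=np.load(f'pics/{n}.npy'); T=np.load(f'pics/{n}_T.npy')
f,cx,cy=297.319,255.528,194.697
uu,vv=np.meshgrid(np.arange(512),np.arange(384)); a=uu-cx;b=vv-cy;r=np.hypot(a,b)+1e-9;th=r/f
R=np.stack([np.tan(th)*a/r,np.tan(th)*b/r,np.ones_like(r)],-1)
P=(R*d[...,None])@T[:3,:3].T+T[:3,3]; ok=d>0
def circ(m,name,lo=None):
    ctr=P[m]; 
    print(name,len(ctr),'z',np.median(ctr[:,2]).round(1),'enc',[np.round(q,1) for q in cv2.minEnclosingCircle(ctr[:,:2].astype(np.float32))],'mid',((ctr.max(0)+ctr.min(0))/2).round(1),(np.ptp(ctr,0)).round(1))
box=lambda c,h:(abs(P[...,0]-c[0])<h)&(abs(P[...,1]-c[1])<h)&ok
sp=np.array([497,-6])
circ(box(sp,26)&(abs(P[...,2]-74)<4),'spindle top')
circ(box(sp,26)&(P[...,2]>45)&(P[...,2]<90),'spindle all')
circ(box(sp,90)&(abs(P[...,2]-30)<4),'table')
tc=np.array(json.loads(sys.argv[3]))
m=box(tc,34)&(abs(P[...,2]-(zt+27))<4)
circ(m,'roll top')
# algebraic fit of roll outer & bore edges on top face
im=np.zeros((384,512),np.uint8); im[m]=255; 
cs,_=cv2.findContours(im,cv2.RETR_CCOMP,cv2.CHAIN_APPROX_NONE)
for c in sorted(cs,key=len)[-3:]:
    if len(c)<20: continue
    q=np.array([P[v,u,:2] for u,v in c[:,0]]); A=np.c_[2*q,np.ones(len(q))]; s=np.linalg.lstsq(A,(q**2).sum(1),rcond=None)[0]
    print('contour',len(q),s[:2].round(1),'R',np.sqrt(s[2]+s[0]**2+s[1]**2).round(1))
E
python3 fit.py w2 168.6 '[445.1,-6]'
python3 - <<'E'
import cv2
im=cv2.imread('pics/w2.png'); cv2.imwrite('pics/w2z.png',cv2.resize(im[50:290,150:370],None,fx=2.5,fy=2.5,interpolation=cv2.INTER_CUBIC))
E
```

```text
spindle top 1077 z 74.4 enc [array([496. ,  -6.3]), np.float64(17.5)] mid [495.6  -6.1  73.5] [34.  34.5  7. ]
spindle all 1247 z 74.2 enc [array([495.8,  -6.2]), np.float64(18.5)] mid [495.9  -6.1  61.4] [35.7 36.8 31.1]
table 14899 z 30.7 enc [array([496.1,  -6.3]), np.float64(82.0)] mid [501.7  -6.5  31. ] [149.7 163.    5.9]
roll top 5996 z 196.1 enc [array([445.2,  -6.3]), np.float64(35.8)] mid [445.1  -6.  195.6] [68. 68.  8.]
contour 113 [421.8  -7.3] R 12.8
contour 454 [450.1  -6.2] R 28.0
```

View pics/w2z.png

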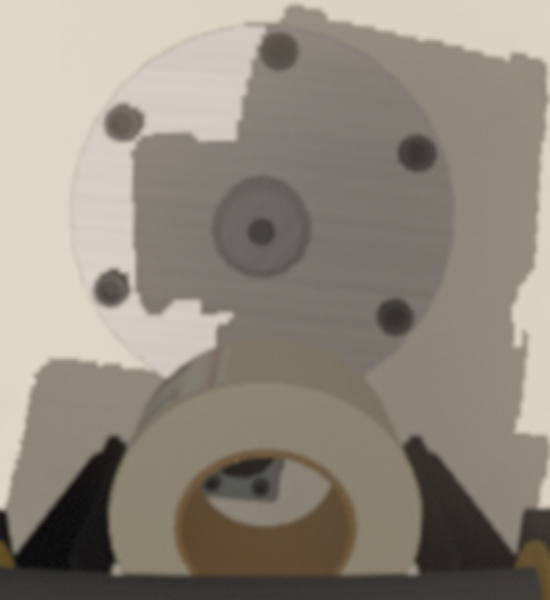

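```bash
cat >> fit.py <<'E'
print('--- roll edges')
from scipy.optimize import least_squares
m=box(tc,45)&(abs(P[...,2]-(zt+27))<3)
im=(m*255).astype(np.uint8); 
o=[];i=[]
for u in range(512):
    col=np.nonzero(m[:,u])[0]
    if len(col)<6: continue
    o.append(P[col[1],u,:2])
    g=np.nonzero(np.diff(col)>8)[0]
    if len(g): i.append(P[col[g[0]],u,:2])
for nm,q,R0 in (('outer',np.array(o),35),('bore',np.array(i),20)):
    if len(q)<8: continue
    q=q[q[:,0]>tc[0]+R0*0.2]
    s=least_squares(lambda c:np.hypot(*(q-c[:2]).T)-R0,tc,loss='soft_l1'); print(nm,len(q),s.x.round(2),'rms',np.sqrt(np.mean(s.fun**2)).round(2))
E
python3 fit.py w2 168.6 '[445.1,-6]' | sed -n '/---/,$p'
```

```text
--- roll edges
outer 135 [444.52  -7.32] rms 1.05
bore 64 [443.21  -7.5 ] rms 0.38
```

arm_command --motion '[-1, -1, -20, 0, 0, 0, 0, -1, -1, -42, 0, 0, 0, 0, -1, -1, -52, 15, 0, 0, 0, -1, -1, -52, 40, 0, 0, 0, -1, -1, -52, 60, 0, 0, 0, -1, -1, -52, 70, 0, 0, 0, -1, -1, -52, 73, 0, 0, 0, -1, -1, -52, 73, 0, 0, 0, -1, -1, -52, 73, 0, 0, 0]'

```text
t: 6.6
eef_pos: [497.5, -4.2, 96.4]
tcp_rot: [-3.14, -0.0, -1.569]
ft_force: [-0.1, 0.2, -1.2]
opening: 0.73
```

```bash
python3 look.py w3;  python3 fit.py w3 96 '[497,-5]'
python3 - <<'E'
import cv2
im=cv2.imread('pics/w3.png'); cv2.imwrite('pics/w3z.png',cv2.resize(im[150:300,150:370],None,fx=3.5,fy=3.5,interpolation=cv2.INTER_CUBIC))
E
```

```text
t 6.65 [497.47  -4.2   96.46] [-3.14006898e+00 -3.06697822e-04 -1.56932939e+00] [ 0.53498655 -0.14396356 -0.4856066 ] 0.7286216402928432
[[0.001, -0.957, -0.291, 579.541], [-1.0, -0.001, -0.001, -5.54], [0.001, 0.291, -0.957, 267.218]]
knob_center [247.9 325.1] 0.87 [ 4.243e+02 -1.000e-01  9.500e+01]
roll_center [255.1 248.4] 0.81 [496.8  -5.5 106.5]
spindle top 431 z 74.7 enc [array([487. ,  -5.7]), np.float64(14.2)] mid [485.9  -5.7  73.9] [15.  28.4  7.7]
spindle all 522 z 74.8 enc [array([502.3, -11.8]), np.float64(27.0)] mid [500.3  -9.7  78.9] [44.9 43.3 22.1]
table 15089 z 30.7 enc [array([495.7,  -6. ]), np.float64(82.0)] mid [511.4  -6.   31.1] [130.  163.2   5.8]
roll top 5955 z 123.9 enc [array([497.3,  -5.2]), np.float64(35.5)] mid [497.   -5.  122.9] [68.  68.   7.9]
contour 110 [473.9  -5.7] R 12.7
contour 440 [502.7  -5.1] R 27.7
--- roll edges
outer 136 [496.83  -5.83] rms 1.12
bore 64 [495.48  -5.84] rms 0.38
```

View pics/w3z.png

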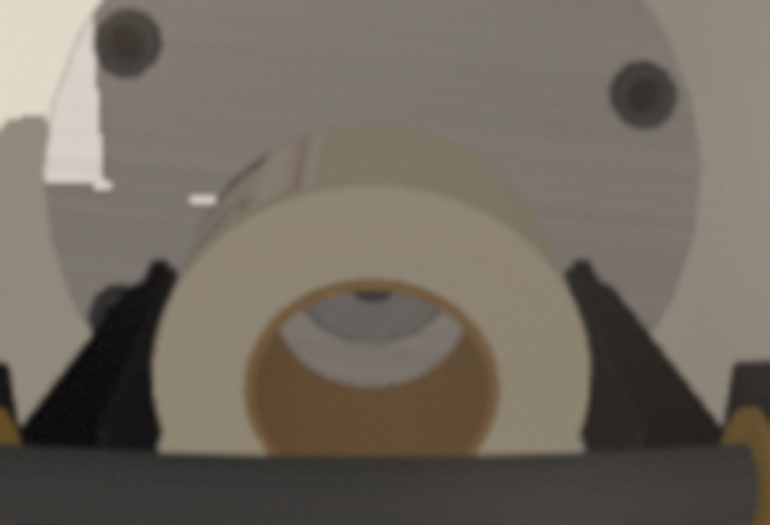

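The roll and spindle line up: the bore and spindle both sit near zoomed column 372, and the fits agree within 1 mm. I'll lower most of the way and check the force.

arm_command --motion '[-1, 0, 0, 10, 0, 0, 0, -1, 0, 0, 16, 0, 0, 0, -1, 0, 0, 22, 0, 0, 0, -1, 0, 0, 28, 0, 0, 0, -1, 0, 0, 34, 0, 0, 0, -1, 0, 0, 40, 0, 0, 0, -1, 0, 0, 40, 0, 0, 0]'

```text
t: 7.5
eef_pos: [496.7, -4.1, 54.8]
tcp_rot: [3.14, 0.0, -1.569]
ft_force: [-0.5, -0.0, -1.5]
opening: 0.732
```

arm_command --motion '[-1, 0, 0, 5, 0, 0, 0, -1, 0, 0, 10, 0, 0, 0, -1, 0, 0, 14, 0, 0, 0, -1, 0, 0, 15, 0, 0, 0, -1, 0, 0, 15, 0, 0, 0, -1, 0, 0, 15, 0, 0, 0]'

```text
t: 8.1
eef_pos: [497.1, -4.1, 40.7]
tcp_rot: [-3.141, -0.0, -1.569]
ft_force: [-0.3, 0.0, -1.0]
opening: 0.732
```

arm_command --motion '[-1, 0, 0, 1, 0, 0, 0, -1, 0, 0, 2, 0, 0, 0, -1, 0, 0, 2, 0, 0, 0, -1, 0, 0, 2, 0, 0, 0]'

```text
t: 8.5
eef_pos: [497.2, -4.1, 39.1]
tcp_rot: [-3.141, -0.0, -1.569]
ft_force: [-2.1, -0.7, 6.4]
opening: 0.731
```

Contact at 6 N at the expected height, so the roll is home. I'll open partly, wait, rise and look.

arm_command --motion '[0.8, 0, 0, 1, 0, 0, 0, 0.8, 0, 0, 1, 0, 0, 0, 0.8, 0, 0, 1, 0, 0, 0, 0.8, 0, 0, 1, 0, 0, 0, 0.8, 0, 0, 1, 0, 0, 0, 0.8, 0, 0, -15, 0, 0, 0, 0.8, 0, 0, -50, 0, 0, 0, 0.8, 0, 0, -95, 0, 0, 0, 0.8, 0, 0, -130, 0, 0, 0, 0.8, 0, 0, -140, 0, 0, 0, 0.8, 0, 0, -140, 0, 0, 0, 0.8, 0, 0, -140, 0, 0, 0]'

```text
t: 9.7
eef_pos: [496.5, -4.1, 177.6]
tcp_rot: [3.14, 0.0, -1.569]
ft_force: [-0.3, 1.0, -1.1]
opening: 0.902
```

```bash
python3 look.py w4;  python3 fit.py w4 39 '[497,-5]'
python3 - <<'E'
import cv2
im=cv2.imread('pics/w4.png'); cv2.imwrite('pics/w4z.png',cv2.resize(im[100:320,150:370],None,fx=2.7,fy=2.7,interpolation=cv2.INTER_CUBIC))
E
```

```text
t 9.75 [496.42  -4.04 177.22] [ 3.13935609e+00  2.31988799e-04 -1.56936240e+00] [-0.28225265 -0.99311369 -0.04822465] 0.900296100423566
[[0.001, -0.956, -0.293, 579.062], [-1.0, -0.001, -0.001, -5.412], [0.001, 0.293, -0.956, 348.202]]
knob_center [251.  267.9] 0.81 [426.   -1.2  95. ]
roll_center [254.7 186.1] 0.95 [534.8  -5.1 187.2]
roll_center [44.3 88.5] 0.34 [600.3 129.  187.2]
spindle top 906 z 74.4 enc [array([496.2,  -5.8]), np.float64(17.5)] mid [496.2  -6.1  73.4] [34.7 33.3  6.9]
spindle all 2652 z 67.3 enc [array([497. ,  -5.7]), np.float64(35.1)] mid [497.   -6.   62.9] [52.  51.9 28. ]
table 10867 z 30.7 enc [array([495.4,  -6.1]), np.float64(82.4)] mid [495.9  -6.4  31. ] [160.4 163.7   6. ]
roll top 2827 z 66.7 enc [array([496.9,  -5.8]), np.float64(35.4)] mid [497.1  -5.1  66. ] [67.7 67.8  7.9]
contour 112 [495.3  -6. ] R 17.7
contour 195 [497.1  -5.6] R 34.4
--- roll edges
outer 69 [495.96  -5.75] rms 0.29
bore 34 [493.2   -6.07] rms 0.69
```

View pics/w4z.png

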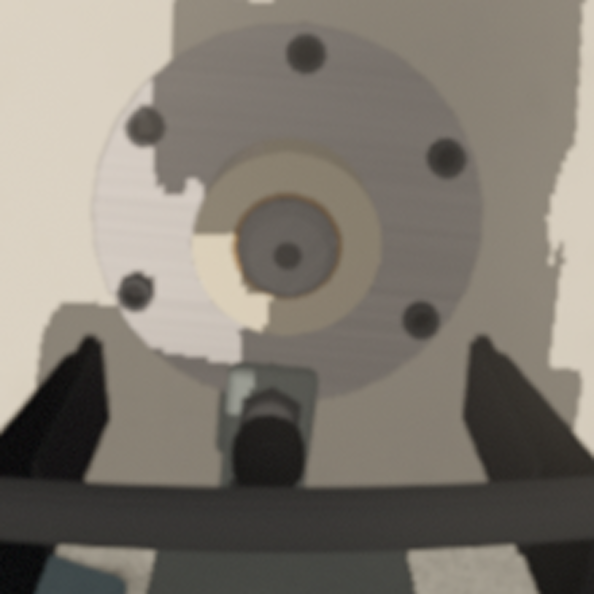

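The roll lies flat round the spindle (zoomed centre (287,243)). Its top face reads 66.7 against the table's 30.7, which is 36 mm, so it is fully home. The knob at zoomed (268,445) is partly behind the gripper bar, so I'll move over it.

arm_command --motion '[0.8, -2, 25, 0, 0, 0, 0, 0.8, -6, 50, 0, 0, 0, 0, 0.8, -6, 70, 0, 0, 0, 0, 0.8, -6, 70, 0, 0, 0, 0, 0.8, -6, 70, 0, 0, 0, 0]'

```text
t: 10.4
eef_pos: [427.6, 1.7, 178.5]
tcp_rot: [-3.141, -0.0, -1.57]
ft_force: [0.2, -0.2, -0.8]
opening: 0.899
```

```bash
python3 look.py w5
cat > fk.py <<'E'
import sys
from h import *
import cv2
n=sys.argv[1]; zk=float(sys.argv[2])
d=np.load(f'pics/{n}.npy'); T=np.load(f'pics/{n}_T.npy')
f,cx,cy=297.319,255.528,194.697
uu,vv=np.meshgrid(np.arange(512),np.arange(384)); a=uu-cx;b=vv-cy;r=np.hypot(a,b)+1e-9;th=r/f
R=np.stack([np.tan(th)*a/r,np.tan(th)*b/r,np.ones_like(r)],-1)
P=(R*d[...,None])@T[:3,:3].T+T[:3,3]; ok=d>0
m=ok&(abs(P[...,0]-427)<22)&(abs(P[...,1]-2)<22)&(P[...,2]>zk-7)&(P[...,2]<zk+16)
q=P[m]; print(len(q)); print('z pct',np.percentile(q[:,2],[2,20,50,80,98]).round(1))
t=q[q[:,2]>np.percentile(q[:,2],90)-3]; print('top',t.mean(0).round(1),cv2.minEnclosingCircle(t[:,:2].astype(np.float32)))
print('all',cv2.minEnclosingCircle(q[:,:2].astype(np.float32)))
E
python3 fk.py w5 95
python3 fit.py w5 39 '[497,-5]'|tail -3
python3 - <<'E'
import cv2
im=cv2.imread('pics/w5.png'); cv2.imwrite('pics/w5z.png',cv2.resize(im[60:280,150:370],None,fx=2.7,fy=2.7,interpolation=cv2.INTER_CUBIC))
E
```

```text
t 10.45 [427.93   1.66 178.5 ] [-3.14116550e+00 -1.08011049e-04 -1.56950701e+00] [ 0.83186763 -0.37232713  0.29298285] 0.9011587847859432
[[0.001, -0.957, -0.292, 509.848], [-1.0, -0.001, -0.001, 0.352], [0.001, 0.292, -0.957, 349.253]]
spindle_foot [259.5 122.7] 0.9 [492.7  -4.1  30. ]
knob_center [257.5 204. ] 0.81 [423.6  -1.7  95. ]
roll_center [254.2 201.9] 0.26 [456.5   0.9 188.5]
785
z pct [ 90.5 103.5 106.  106.8 107.6]
top [426.9   0.9 106.2] ((426.1614074707031, 0.9886873960494995), 12.8197603225708)
all ((426.4849853515625, 0.8698804378509521), 13.358707427978516)
--- roll edges
outer 71 [494.96  -5.96] rms 0.36
bore 36 [493.58  -6.26] rms 1.14
```

View pics/w5z.png

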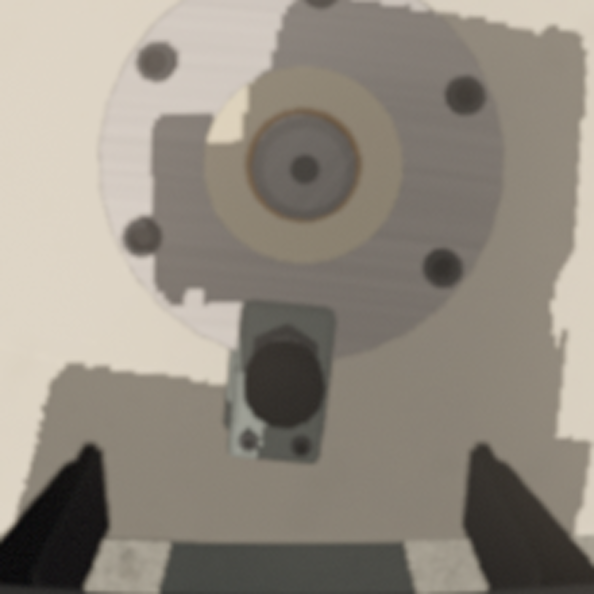

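The knob's top is centred at zoomed (285,384), about 1 mm towards the robot from the tool axis. The jaws straddle it, and the roll still sits round the spindle. I'll descend and grip the knob.

arm_command --motion '[0.8, 0, 1, 30, 0, 0, 0, 0.8, 0, 1, 60, 0, 0, 0, 0.8, 0, 1, 85, 0, 0, 0, 0.8, 0, 1, 97, 0, 0, 0, 0.8, 0, 1, 100, 0, 0, 0, 0.8, 0, 1, 100, 0, 0, 0, -1, 0, 1, 100, 0, 0, 0, -1, 0, 1, 100, 0, 0, 0, -1, 0, 1, 100, 0, 0, 0, -1, 0, 1, 100, 0, 0, 0, -1, 0, 1, 100, 0, 0, 0, -1, 0, 1, 100, 0, 0, 0, -1, 0, 1, 100, 0, 0, 0, -1, 0, 1, 100, 0, 0, 0, -1, 0, 1, 100, 0, 0, 0]'

```text
t: 12.1
eef_pos: [426.0, 2.2, 78.6]
tcp_rot: [3.142, 0.001, -1.57]
ft_force: [-0.1, 6.6, 0.7]
opening: 0.273
```

arm_command --motion '[-1, -0.5, 0, 0, 0, 0, 0, -1, -1, 0, -3, 0, 0, 0, -1, -1, 0, -6, 0, 0, 0, -1, -1, 0, -9, 0, 0, 0, -1, -1, 0, -11, 0, 0, 0, -1, -1, 0, -12, 0, 0, 0, -1, -1, 0, -12, 0, 0, 0, -1, -1, 0, -12, 0, 0, 0]'

```text
t: 12.9
eef_pos: [426.0, 2.6, 90.6]
tcp_rot: [3.141, -0.0, -1.569]
ft_force: [1.0, -4.9, -11.4]
opening: 0.265
```

```bash
python3 look.py w6; python3 fk.py w6 107
```

```text
t 12.95 [425.97   2.6   90.56] [ 3.14141045e+00 -2.76043186e-04 -1.56924168e+00] [  1.47953506  -5.96215405 -11.50061796] 0.2698418753911544
[[0.001, -0.956, -0.292, 508.298], [-1.0, -0.001, -0.001, 1.3], [0.001, 0.292, -0.956, 261.293]]
knob_center [256.6 252.8] 0.62 [4.192e+02 4.000e-01 9.500e+01]
2548
z pct [101.3 110.6 117.5 118.6 121.5]
top [428.1   0.9 118.3] ((432.36810302734375, 1.2246876955032349), 21.706851959228516)
all ((432.36810302734375, 1.2246876955032349), 21.706851959228516)
```

The force is -11.4 N and the knob top has risen 12 mm (106 to about 118). I'll pull 1 mm more to see whether it is on the stop.

arm_command --motion '[-1, 0.5, 0, -0.5, 0, 0, 0, -1, 0.5, 0, -1, 0, 0, 0, -1, 0.5, 0, -1, 0, 0, 0, -1, 0.5, 0, -1, 0, 0, 0, -1, 0.5, 0, -1, 0, 0, 0]'

```text
t: 13.6
eef_pos: [425.8, 2.4, 90.9]
tcp_rot: [3.141, 0.0, -1.569]
ft_force: [5.5, -1.2, -26.2]
opening: 0.269
```

```bash
python3 look.py w7; python3 fk.py w7 107;python3 fit.py w7 39 '[497,-5]'
```

```text
t 13.65 [425.84   2.45  90.89] [ 3.14055734e+00  3.11797630e-04 -1.56945920e+00] [  4.68551582  -1.28442462 -26.21388526] 0.2658661403094843
[[0.001, -0.956, -0.293, 508.303], [-1.0, -0.001, -0.001, 1.042], [0.0, 0.293, -0.956, 261.539]]
knob_center [256.2 253. ] 0.75 [418.8   0.5  95. ]
2539
z pct [101.4 110.7 117.7 118.8 121.7]
top [428.2   0.9 118.5] ((432.2708435058594, 1.1563246250152588), 21.629507064819336)
all ((432.2708435058594, 1.1563246250152588), 21.629507064819336)
spindle top 2179 z 74.4 enc [array([495.6,  -6.2]), np.float64(17.8)] mid [495.2  -5.8  73.4] [34.4 34.7  6.7]
spindle all 6119 z 67.3 enc [array([496.6,  -5.8]), np.float64(34.9)] mid [497.   -6.   60.9] [52.  52.  31.6]
table 20885 z 30.7 enc [array([495.6,  -6.1]), np.float64(82.2)] mid [496.5  -5.9  31. ] [161.5 163.8   6. ]
roll top 6328 z 66.7 enc [array([496.5,  -5.7]), np.float64(35.2)] mid [497.   -5.   66.1] [68.  67.9  7.8]
contour 239 [495.8  -6. ] R 17.7
contour 301 [496.7  -5.6] R 34.3
--- roll edges
outer 103 [495.34  -5.75] rms 0.26
bore 51 [493.07  -6.24] rms 0.71
```

View pics/w7.png

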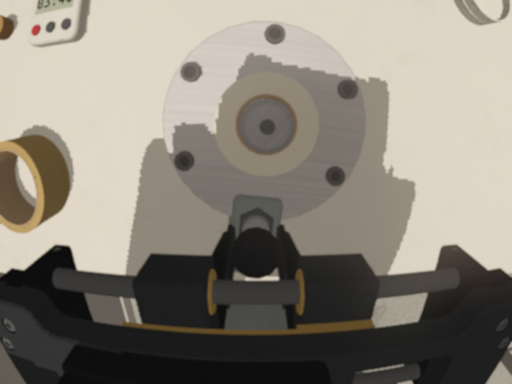

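The force jumped to 26 N for 0.3 mm of travel, so the pin is on its stop. The picture shows the knob between the fingers at (256,250) and the roll untouched round the spindle at (267,125). I'll ease off half a millimetre to leave margin against slipping, then check that it holds.

arm_command --motion '[-1, 0, 0, 0.5, 0, 0, 0, -1, 0, 0, 0.5, 0, 0, 0, -1, 0, 0, 0.5, 0, 0, 0, -1, 0, 0, 0.5, 0, 0, 0, -1, 0, 0, 0.5, 0, 0, 0, -1, 0, 0, 0.5, 0, 0, 0, -1, 0, 0, 0.5, 0, 0, 0, -1, 0, 0, 0.5, 0, 0, 0]'

```text
t: 14.6
eef_pos: [425.9, 2.4, 90.9]
tcp_rot: [3.141, 0.0, -1.569]
ft_force: [3.8, 1.0, -26.2]
opening: 0.27
```

```bash
python3 look.py w8; python3 fk.py w8 107
```

```text
t 14.65 [425.85   2.39  90.88] [ 3.14108646e+00  1.23209327e-04 -1.56941162e+00] [  4.95613116   0.49486924 -25.45869936] 0.27299471379532464
[[0.001, -0.956, -0.292, 508.242], [-1.0, -0.001, -0.001, 1.022], [0.001, 0.292, -0.956, 261.576]]
knob_center [255.3 253.1] 0.58 [418.7   1.   95. ]
2549
z pct [101.2 110.5 117.7 118.8 121.9]
top [428.1   1.  118.6] ((432.2614440917969, 1.1554638147354126), 21.607654571533203)
all ((432.2614440917969, 1.1554638147354126), 21.607654571533203)
```

Run:
```python
from cell import env
print(env.job_done()); s=env.state(); print(s['t'],s['eef_pos'],s['ft_force'],s['opening'])
```

```text
the job is handed in; nothing more can be done
None
the job is handed in; nothing more can be done
```

The label roll is home on the turntable, the lock pin is held up at its stop, and the job is handed in at about 14.7 s of the 54 s allowed. The hand-in gave no verdict.

- **Roll:** I gripped it, slid it over the spindle until it made contact at about 6 N, and let go before touching the pin. The last fit put its top face 36 mm above the table and its centre about 1 mm from the spindle axis. The partial fits of the bore edge were noisier, 2–3 mm off in x.
- **Lock pin:** I gripped the knob and pulled it straight up 12 mm. One more millimetre of commanded pull moved it only 0.3 mm while the force rose from 11 to 26 N, so it is on its stop. It held there for the following second with the grip unchanged.
- **Unexpected reading:** I eased off 0.5 mm before handing in, but the pull stayed at about 25 to 26 N instead of dropping.
- **Other objects:** I made no contact with the tape, timer, pen, scissors or stopper that I know of, but did not re-measure their positions at the end.

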